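# Dial open the gauge case and interlock the channel

### The job

Unlock the gauge case by turning its combination dial left to 80, then right to 10, then left to 90, pausing on each number, and push the sliding cover fully back. Then take the steel channel from the bench as it stands, open side down, and set it without dropping it on the pair of upturned channels in the case, lengthwise along them, so that they interlock: one of its flanges down in each of the two troughs. Leave the dial on 90 and the other things on the bench alone.

Things in the scene. Friction and masses are not known exactly. Their poses are not given: they have to be found in the camera images.
- case: Cream flat case fixed on the bench, 300 (x) x 320 (y) x 75 mm high; origin at the centre of its underside, +x points away from the robot, +y to its left, z up. Right part (y < -20 mm): solid deck with the dial. Left front: open-topped compartment, inside 135 (x) x 172 (y) x 65 mm deep, under the sliding cover. Left rear: solid ledge, over which the cover slides back.
- compartment (a point): Middle of the compartment's floor, at (-72.5, 67, 10) mm in the case's frame; x and y axes as the case. Its side walls stand 86 mm to either side in y and 67.5 mm in x, tops 65 mm above this floor.
- dial_grip (a point): On the dial's upright axis, half-way up its grip bar; at (-60, -90, 101) mm in the case's frame. The dial is a dark disc 100 mm across (top 86 mm above the bench) with a black grip bar on it, 63 mm long, 16 mm wide, 86 to 116 mm above the bench, taken from above across its width. The point turns with the dial: its x axis runs along the bar to the pointed end with the white line.
- dial (a joint): Dial angle, rad, clockwise (right) from above positive; 0 when the pointed end is at 0, the double black mark on the case's +x side (far from the robot). Long marks are tens, 0.628 rad apart: clockwise from 0 10, 20, 30; anticlockwise 90, 80, 70. So 80 is -1.257, 10 is +0.628, 90 is -0.628. Starts between -0.4 and 0.6, turns against 0.1 N m, stays where left; end stops at -1.75 and 1.2.
- cover_rib (a point): Middle of the black upright rib on the sliding cover, by which it is pushed or pinched: 14 mm thick (x), 80 mm long (y), 32 mm high, from 82 to 114 mm above the bench. Axes as the case; with the cover shut it lies at (-115, 70, 98.5) mm in the case's frame.
- cover (a joint): How far the aluminium cover (150 x 180 x 7 mm, top face 82.5 mm above the bench) has slid, m: 0 shut, 0.145 fully back against its stop; slides along the case's +x, away from the robot, against about 3 to 5 N and stays where it is left. A tongue inside blocks it unless the dial stands on 90.
- channel_mid (a point): Centre (half-way up) of the loose steel channel standing on the bench open side down: 100 mm long (x), 46 mm wide (y), 50 mm high, all walls 5 mm thick, so 36 mm clear between its two flanges; web on top; about 0.35 kg. z axis up, x along its length.
- lower: Loose pair of steel channels joined side by side, lying open side up in the compartment under the cover: 110 mm long (x), together 92 wide (y), 22 high, walls 5; the two troughs are each 36 wide, centred at y = +23 and -23; 0.7 kg; origin mid-underside, axes nearly as the case. Interlocked, the other channel straddles the middle, its flange edges on the webs, its centre 30 mm above this origin.
- stepblock: Bystander: dark steel stair-shaped clamping block, 95 x 32 x 55 mm, on the bench to one side of the case; origin at its underside. It and the loose channel stand on opposite sides of the case, either way round.
- oiler: Bystander: white oil bottle, 60 mm across, 150 mm high, beyond the case on the left; origin at its underside.
- indicator: Bystander: dial gauge on a square magnetic stand, about 180 mm high, beyond the case on the right; origin at the underside of the stand.
- channel: The same loose channel; origin midway between the lower edges of its flanges, 25 mm below its centre, same axes.
Mind the look-alikes: they are no part of the job. What is shaped like the channel but red or yellow is not meant.

How it is judged:
By the outcome, as a careful person would: the job done as asked, in the order asked, and still so for the second after the job is handed in, with the robot touching nothing.
It also fails if it takes over 72 s, if anything falls off the work surface, if the arm or the gripper's body presses on something with over 40 N, if the wrist force passes 120 N, or if a joint passes its speed limit or range.

### The arm

A 6-joint arm with a two-finger parallel gripper is mounted at the origin on the work surface. World frame = base frame: x ahead of the robot, y to its left, z up, the work surface at z = 0. Lengths are in m, angles in rad, forces in N, time in s.
With the tool pointing down it reaches from about 0.425 to 0.95 m from the base axis. Payload 3.5 kg.
Tool frame: the origin (TCP) lies midway between the tips of the shut fingers; the grasp point (between the pads) lies 19 mm behind it (ctrl.pinch_z is the distance from the TCP to the grasp point, in m); z points along the fingers, y is the line along which they close (so a half turn about z gives the same grasp; the last joint's range is limited). The gripper opens to 85 mm and grips with 20 to 120 N. Pads are 22 mm wide; open, the fingers measure 114 mm over their backs; the gripper's body (76 mm by 85 mm) begins 54 mm behind the grasp point. The pads swing forward as they close: fully open they stand 13 mm farther back than shut.
Start: joints at [1.01, 0.286, 1.577, -0, 1.279, -0.15], TCP at [0.27, 0.619, 0.231] pointing down, gripper open.
Joint ranges: [-2.77, 2.77], [-0.9, 2.22], [0.21, 2.48], [-1.53, 4.67], [0.24, 2.81], [-2.84, 2.84]. Speed limits (rad/s): [2.79, 2.79, 3.14, 3.14, 3.14, 3.14].

### API

Orientations are given as a unit quaternion [x, y, z, w].
In Python, from plant import get_state, viewer, sign_off, ctrl gives the robot as it stands. The module is installed in compiled form; this text tells all that it offers.
- The arm moves only by the shell command python3 -m handwheel 'ROWS' [FORCE]. ROWS is JSON, a list that holds one entry, the list of rows, each a list of 5 numbers: the finger opening in m, from 0 to 0.0854, then the shift along the tool's x, y, z in m, then the turn about the tool's z in degrees. In form: [[[claw, x, y, z, spin], ...]]. A call has 1 to 12 rows; each row shifts and turns the commanded pose from where the row before left it, along the tool's axes as they then stand; what a row does not reach is not made up. A row lasts 1/12 s, in which the tool goes at most 41.7 mm and 7.16 degrees, less where a joint would pass 70% of its speed; a pose out of reach is approached as far as the arm can. A call is refused whole if a number of a shift passes 0.0417 or a number of a turn 7.16, either way. A call with a gripper value outside its range is refused whole. The fingers move at their own pace and stop on an object; FORCE is the grip in N (left out, the last holds). Time passes only in rows, so rows that do not move let the fingers close. It gives the time, the measured TCP pose, the force, the opening and the grip force at its end, in the units of the state.
- get_state(): the state, without advancing time (a new reading comes with each control period).
- viewer.read_camera(name): name is "side" or "top"; returns the picture (480x640x3 uint8, blue, green, red); there is no depth.
- viewer.camera_params(name): a dict with "fov_y" (degrees; the focal length in pixels is half the picture's height over the tangent of half this angle, whatever the lens; pixels are square), "cx", "cy" (the principal point, pixels), "xyz" and "attitude" of the camera in the world. Camera axes: x right, y up, looking along -z (the intrinsics and any distortion apply to the point x, -y, -z); pixel columns grow to the right and rows downward; lengths in m; the calibration is good to about 2 mm. A picture is of the moment at which its call begins. camera_params takes no time and is no camera call.
- sign_off(): hands the job in; it is judged then, once.
Trained networks look in the newest picture that a camera, given by its name, has taken for a name from the list of things; names that differ only in an ending like _2 or _b are one class to them, and where a whole thing is asked for, a point or a joint stands for the part that bears it (a point fixed in the world has none). Each returns a list of dicts, best first, with "confidence" (0 to 1); they miss things now and then, are a little off and sometimes report something else, mostly with a low value. They report only what shows in the picture. A call takes as long as a camera call. They do not tell look-alikes from the thing itself.
- viewer.look_for(camera, name): "extent" ([left, top, width, height] as shares, 0 to 1, of the picture: columns of its width, rows of its height, round what is visible of it).
- viewer.outline_of(camera, name): "mask" (480x640 bool, what is visible of it) and "extent" ([left, top, width, height] as shares, 0 to 1, of the picture: columns of its width, rows of its height, round what is visible of it).
- viewer.pinpoint(camera, name): "xy" ([column, row] as shares, 0 to 1, of the picture: columns of its width, rows of its height: a listed point, or the origin of a listed thing).
The state is a dict: "time": time; "qpos": joint angles; "dq": joint speeds; "joint_efforts": joint torques, N m; "eef_pos": TCP position; "tcp_rot": TCP orientation; "contact_force": force on the tool from outside, world axes, zero at the start; "wrist_torque": the same for the moment, N m; "opening": opening from 0.0 (shut) to 1.0 (fully open); "finger_force": force on a finger pad.
Only numpy, scipy, OpenCV 4.12 (cv2) and the standard library are available. Lean on these libraries where they do the work, as an engineer would, in place of code of your own. Each camera call takes 0.05 s, during which the arm holds its last target. There are 200 camera calls.

## Working session

There is one attempt and no reset: what is moved stays moved. The work goes in short steps, Python scripts to look and compute and a shell command to move; the robot and the scene stay as the last step left them, time stands still between calls to the robot, and variables do not carry over. Pictures are saved under pics/ and viewed, at most 10 in all, crops included, and the job is handed in when it is done.

```bash
mkdir -p pics; python3 - <<'E'
from plant import get_state, viewer, ctrl
import cv2
for c in("top","side"):
    im=viewer.read_camera(c); cv2.imwrite(f"pics/{c}0.png",im); print(c,viewer.camera_params(c))
    for n in("case","compartment","dial_grip","cover_rib","channel_mid","channel","stepblock","oiler","indicator"):
        print(n,[( [round(r["xy"][0]*640,1),round(r["xy"][1]*480,1)],round(r["confidence"],2)) for r in viewer.pinpoint(c,n)])
s=get_state();print(s, ctrl.pinch_z)
E
```

```text
top {'fov_y': 52.96409425496167, 'cx': 319.40907971176654, 'cy': 238.65962810627417, 'xyz': array([0.3915543 , 0.05806816, 1.30908569]), 'attitude': array([-0.03288979,  0.02845266,  0.70926689, -0.70359732])}
case [([346.2, 195.6], 0.89)]
compartment [([212.7, 252.4], 0.52)]
dial_grip [([376.0, 218.1], 0.84)]
cover_rib [([309.9, 226.9], 0.81)]
channel_mid [([215.2, 255.3], 0.7), ([162.7, 256.7], 0.65), ([198.0, 306.0], 0.58)]
channel [([170.9, 254.2], 0.97), ([197.2, 308.6], 0.76), ([217.7, 250.5], 0.61)]
stepblock [([473.1, 245.7], 0.57)]
oiler [([225.2, 183.6], 0.94)]
indicator [([464.7, 176.6], 0.82)]
side {'fov_y': 51.355464701518855, 'cx': 317.6485294051433, 'cy': 243.50623460262838, 'xyz': array([ 0.20994438, -0.58789326,  0.95151021]), 'attitude': array([ 0.33281787, -0.07112603, -0.22375392,  0.91329488])}
case [([368.6, 271.5], 0.79)]
compartment [([254.2, 200.5], 0.69)]
dial_grip [([362.5, 283.7], 0.62)]
cover_rib [([313.4, 234.1], 0.77)]
channel_mid [([251.6, 196.0], 0.95), ([193.8, 201.8], 0.88), ([232.5, 166.2], 0.75)]
channel [([232.1, 171.1], 0.91), ([198.4, 207.9], 0.76)]
stepblock [([397.9, 427.5], 0.79)]
oiler [([321.9, 180.6], 0.87), ([255.0, 194.6], 0.53)]
indicator [([478.6, 377.6], 0.62)]
{'time': 1.0, 'qpos': array([ 1.01000376e+00,  2.86309681e-01,  1.57667899e+00,  2.50464471e-05,
        1.27856437e+00, -1.50013096e-01]), 'dq': array([-0.00053364, -0.00034234,  0.00057956, -0.00264511,  0.00078594,
        0.00153125]), 'joint_efforts': array([-2.06588852e-04, -4.05990350e+01, -2.92940533e+01, -2.40801737e-04,
        5.83415276e-04,  1.52506453e-05]), 'eef_pos': array([0.26952166, 0.6188613 , 0.2313298 ]), 'tcp_rot': array([ 2.03952249e-01,  9.78980837e-01,  2.27408174e-05, -4.35119517e-06]), 'contact_force': array([ 0.04667368,  0.16049035, -0.8994032 ]), 'wrist_torque': array([-0.00923168, -0.00383365, -0.00929592]), 'finger_force': 0.0, 'opening': 1.0002938124368494} 0.0187
```

View pictures.

View pics/top0.png

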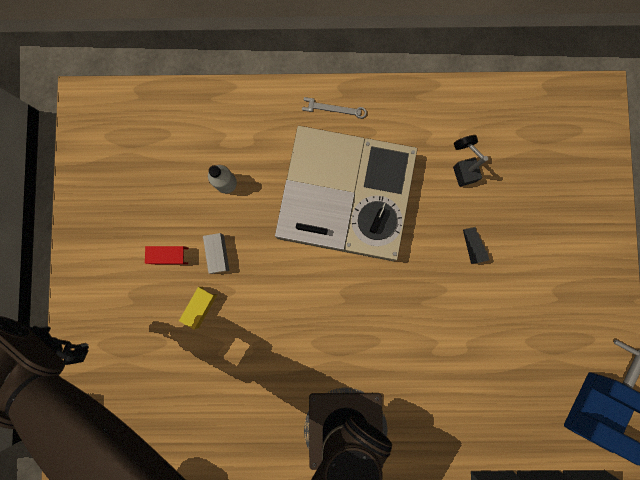

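View pics/side0.png

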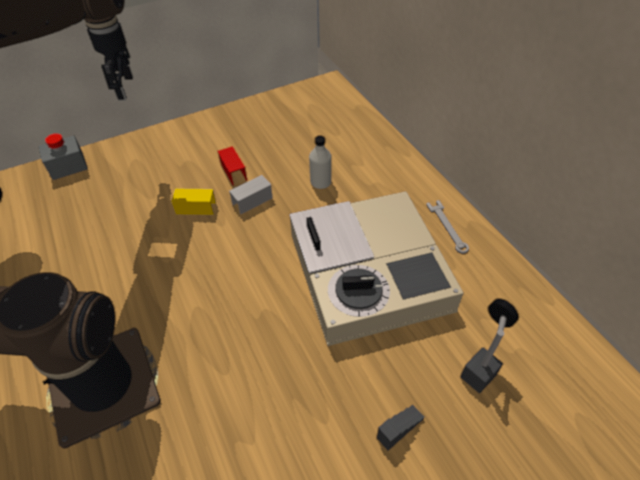

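```bash
cat > h.py <<'E'
from plant import get_state, viewer
import numpy as np, cv2
from scipy.spatial.transform import Rotation as R
from scipy.optimize import minimize
P={c:viewer.camera_params(c) for c in("top","side")}
def proj(c,X):
    p=P[c]; X=np.atleast_2d(X); v=R.from_quat(p["attitude"]).inv().apply(X-p["xyz"]); f=240/np.tan(np.radians(p["fov_y"]/2))
    return np.c_[p["cx"]+f*v[:,0]/-v[:,2], p["cy"]-f*v[:,1]/-v[:,2]]
def ray(c,uv,z):
    p=P[c]; f=240/np.tan(np.radians(p["fov_y"]/2))
    d=R.from_quat(p["attitude"]).apply([(uv[0]-p["cx"])/f,-(uv[1]-p["cy"])/f,-1]); return p["xyz"]+d*(z-p["xyz"][2])/d[2]
def tri(uv):
    A=[];b=[]
    for c in uv:
        o=P[c]["xyz"]; d=ray(c,uv[c],0)-o; d/=np.linalg.norm(d); M=np.eye(3)-np.outer(d,d); A.append(M); b.append(M@o)
    return np.linalg.solve(sum(A),sum(b))
def box(q,s,z0=0):
    l=np.array([[x,y,z] for x in(-.5,.5) for y in(-.5,.5) for z in(0,1)])*s
    return R.from_euler("z",q[2]).apply(l)+[q[0],q[1],z0]
def T(q,l): return R.from_euler("z",q[2]).apply(np.array(l,float))+[q[0],q[1],0]
def fit(masks,q0,s,z0=0):
    def cost(q):
        t=0
        for c,m in masks.items():
            h=cv2.convexHull(proj(c,box(q,s,z0)).astype(np.float32))
            k=np.zeros((1920,2560),np.uint8); cv2.fillConvexPoly(k,np.round(h*4+1.5).astype(np.int32),1)
            k=cv2.resize(k.astype(np.float32),(640,480),interpolation=cv2.INTER_AREA); t+=np.abs(k-m).sum()/m.sum()
        return t
    best=None
    for st in((.02,.02,.15),(.005,.005,.05)):
        q0=np.array(q0); r=minimize(cost,q0,method="Nelder-Mead",options=dict(initial_simplex=np.vstack([q0]+[q0+np.diag(st)[i] for i in range(3)]),maxiter=150)); q0=r.x
    return r.x,r.fun
def mask(c,n,near=None,i=0):
    rs=viewer.outline_of(c,n)
    for r in rs:
        if near is None or r["mask"][near[1]-4:near[1]+5,near[0]-4:near[0]+5].mean()>.5: return r["mask"].astype(np.float32)
E
python3 - <<'E'
from h import *
for c in("top","side"): viewer.read_camera(c)
cm={"top":mask("top","case"),"side":mask("side","case")}
g0=ray("top",(346,196),.04)
for k in (cm,{"top":cm["top"]},{"side":cm["side"]}):
    print("case",fit(k,[g0[0],g0[1],-.15],(.3,.32,.075)))
q=fit(cm,[g0[0],g0[1],-.15],(.3,.32,.075))[0]
ch={"top":mask("top","channel",(215,254)),"side":mask("side","channel",(252,196))}
g=ray("top",(215,254),.025)
for k in ch: 
    print(k, ch[k] is not None and ch[k].sum())
    if ch[k] is not None: print("chan",fit({k:ch[k]},[g[0],g[1],-.05],(.1,.046,.05)))
if all(v is not None for v in ch.values()): print(fit(ch,[g[0],g[1],-.05],(.1,.046,.05)))
print("dial world",T(q,[-.06,-.09,.101]),"rib",T(q,[-.115,.07,.0985]))
for c in cm: print(c,proj(c,T(q,[[-.06,-.09,.101],[-.115,.07,.0985]]).reshape(-1,3)))
top=cv2.imread("pics/top0.png");sd=cv2.imread("pics/side0.png")
a=top[180:280,180:320];b=top[180:260,340:420]; 
o=np.hstack([cv2.resize(a,(420,300),interpolation=2),cv2.resize(b,(300,300),interpolation=2)])
a=sd[150:230,200:300];b=sd[250:330,320:420]
o2=np.hstack([cv2.resize(a,(375,300),interpolation=2),cv2.resize(b,(345,300),interpolation=2)])
cv2.imwrite("pics/c1.png",np.vstack([o,o2]))
# white line dial direction
print("tri dial",tri({"top":(376,218.1),"side":(362.5,283.7)}),"rib",tri({"top":(309.9,226.9),"side":(313.4,234.1)}))
E
```

```text
case (array([ 0.62219817, -0.00586473, -0.20566339]), np.float64(0.03453713655471802))
case (array([ 0.62204789, -0.00498695, -0.20149247]), np.float64(0.01727917790412903))
case (array([ 0.62196963, -0.00671936, -0.20402552]), np.float64(0.014552569016814232))
top 809.0
chan (array([0.46702184, 0.34263322, 0.16391801]), np.float64(0.045735474675893784))
side 1048.0
chan (array([0.46792292, 0.34181559, 0.13927479]), np.float64(0.05629770830273628))
(array([0.46756879, 0.34246024, 0.15141907]), np.float64(0.10778948664665222))
dial world [ 0.54508313 -0.08171505  0.101     ] rib [0.52391687 0.08614498 0.0985    ]
top [[377.48050772 219.07637195]
 [311.06540709 228.08097266]]
side [[357.79452999 281.790586  ]
 [312.43567006 232.48985049]]
tri dial [ 0.55312059 -0.08110504  0.08676835] rib [0.52796293 0.08942876 0.08743544]
```

View pics/c1.png

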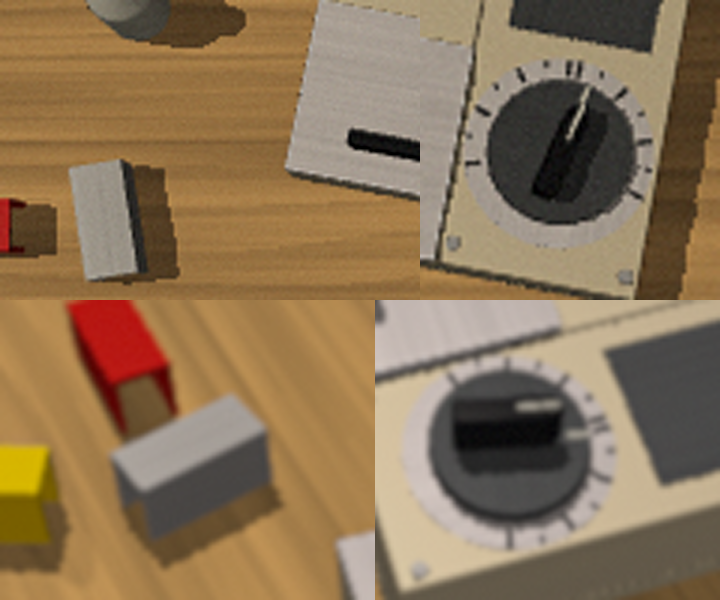

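The pictures show the red channel at top (165,255), the yellow one at (197,308) and the bare steel one at (215,254), open side down. The steel one is the target, and it fits its box in both views. Next I work out the dial angle.

```bash
python3 - <<'E'
from h import *
def yaw(c,a,b,z):
    d=ray(c,b,z)-ray(c,a,z); return np.arctan2(d[1],d[0])
y0=-.2045
for n,y in (("top bar",yaw("top",(380,216.8),(383,208),.116)),("side bar",yaw("side",(361.2,278.8),(373.6,278),.116)),("side disk",yaw("side",(375.1,286.3),(382.3,285.5),.086))):
    print(n,"bar yaw",y,"dial",-(y-y0))
q=(.6222,-.0059,y0)
D=T(q,[-.06,-.09,.101]); tip=ray("side",(375.1,286.3),.086); print("tip",tip-D, -(np.arctan2(*(tip-D)[[1,0]])-y0))
tip=ray("top",(385.3,202.7),.086); print("tip",tip-D, -(np.arctan2(*(tip-D)[[1,0]])-y0)); print(D)
s=get_state(); print("tool x yaw",np.degrees(R.from_quat(s["tcp_rot"]).as_euler("zyx")), R.from_quat(s["tcp_rot"]).as_matrix().round(3), s["time"])
E
```

```text
top bar bar yaw -0.3435278792316909 dial 0.13902787923169094
side bar bar yaw -0.4083426000290596 dial 0.2038426000290596
side disk bar yaw -0.3535314223244022 dial 0.14903142232440222
tip [ 0.03208234 -0.01797087 -0.015     ] 0.3061012209090874
tip [ 0.04391681 -0.02240262 -0.015     ] 0.2672068394030245
[ 0.54517326 -0.08183998  0.101     ]
tool x yaw [-1.56465753e+02 -9.67897324e-04  1.79999384e+02] [[-0.917  0.399 -0.   ]
 [ 0.399  0.917 -0.   ]
 [ 0.    -0.    -1.   ]] 1.3
```

```bash
cat >> h.py <<'E'
def go(X,yawdeg=None,Y=None):
    "print tool-frame shift to world point X (TCP) and spin to yaw"
    s=get_state(); m=R.from_quat(s["tcp_rot"]).as_matrix(); y=np.degrees(np.arctan2(m[1,0],m[0,0]))
    d=m.T@(np.array(X)-s["eef_pos"]); print("t",round(s["time"],2),"tcp",s["eef_pos"].round(4),"yaw",round(y,2),"tilt z",m[:,2].round(3),"SHIFT mm",(d*1e3).round(1),"SPIN",None if yawdeg is None else round((y-yawdeg+180)%360-180,2),"open",round(s["opening"]*.0854,4),"F",s["contact_force"].round(1),"q6",s["qpos"][5].round(2))
E
python3 -m handwheel '[[[0.05,-0.028,-0.028,0,0],[0.05,-0.028,-0.028,0,0],[0.05,-0.028,-0.028,0,0],[0.05,-0.028,-0.028,0,0],[0.05,-0.028,-0.028,0,0],[0.05,-0.028,-0.028,0,0],[0.05,-0.028,-0.028,0,0],[0.05,-0.028,-0.028,0,0],[0.05,-0.028,-0.028,0,0],[0.05,-0.028,-0.028,0,0],[0.05,-0.028,-0.028,0,0],[0.05,-0.028,-0.028,0,0]]]'
python3 -m handwheel '[[[0.05,-0.028,-0.028,0,0],[0.05,-0.028,-0.028,0,0],[0.05,-0.028,-0.028,0,0],[0.05,-0.028,-0.028,0,0],[0.05,-0.028,-0.028,0,0],[0.05,-0.028,-0.028,0,0],[0.05,-0.028,-0.028,0,0],[0.05,0,0,0,7],[0.05,0,0,0,7],[0.05,0,0,0,7],[0.05,0,0,0,7],[0.05,0,0,0,7]]]'
python3 -m handwheel '[[[0.05,0,0,0,7],[0.05,0,0,0,7],[0.05,0,0,0,7],[0.05,0,0,0,7],[0.05,0,0,0,7],[0.05,0,0,0,7],[0.05,0,0,0,7],[0.05,0,0,0,7],[0.05,0,0,0,7],[0.05,0,0,0,7],[0.05,0,0,0,7],[0.05,0,0,0,7]]]'
python3 -m handwheel '[[[0.05,0,0,0,7],[0.05,0,0,0,7],[0.05,0,0,0,7],[0.05,0,0,0,7],[0.05,0,0,0,7],[0.05,0,0,0,7],[0.05,0,0,0,7],[0.05,0,0,0,7],[0.05,0,0,0,7]]]'
python3 -c "
from h import *
go([.5452,-.0818,.14],-25)"
```

```text
time: 2.3
eef_pos: [0.4437, 0.1748, 0.2318]
tcp_rot: [0.204, 0.979, 0.0, 0.001]
contact_force: [0.1, 0.4, 0.3]
opening: 0.585
finger_force: 0.0
time: 3.3
eef_pos: [0.5448, -0.0816, 0.2314]
tcp_rot: [0.492, 0.871, 0.0, 0.0]
contact_force: [-0.4, -0.0, -0.7]
opening: 0.583
finger_force: 0.0
time: 4.3
eef_pos: [0.5448, -0.0813, 0.2315]
tcp_rot: [0.948, 0.318, 0.0, 0.0]
contact_force: [0.9, 0.1, -1.1]
opening: 0.584
finger_force: 0.0
time: 5.05
eef_pos: [0.5448, -0.0813, 0.2315]
tcp_rot: [0.975, -0.224, 0.0, 0.0]
contact_force: [-0.0, -0.1, 0.1]
opening: 0.582
finger_force: 0.0
t 5.05 tcp [ 0.5448 -0.0813  0.2315] yaw -25.88 tilt z [ 0. -0. -1.] SHIFT mm [ 0.5  0.2 91.5] SPIN -0.88 open 0.0497 F [-0.  -0.1  0.1] q6 1.69
```

```bash

python3 -m handwheel '[[[0.05,0,0,0.035,0],[0.05,0,0,0.035,0],[0.05,0,0,0.03,0],[0.05,0,0,0.02,0],[0.05,0,0,0.012,0],[0.05,0,0,0.008,0],[0.05,0,0,0,0],[0.05,0,0,0,0]]]'
python3 -m handwheel '[[[0.0,0,0,0,0],[0.0,0,0,0,0],[0.0,0,0,0,0],[0.0,0,0,0,0],[0.0,0,0,0,0],[0,0,0,0,0]]]' 50
python3 -c "
from h import *
go([.5452,-.0818,.09],-25)
cv2.imwrite('pics/s2.png',cv2.resize(viewer.read_camera('side')[180:360,260:480],(733,600),interpolation=2))"
```

```text
time: 5.72
eef_pos: [0.5456, -0.0816, 0.0923]
tcp_rot: [0.975, -0.221, 0.001, 0.0]
contact_force: [0.7, 0.1, -0.0]
opening: 0.589
finger_force: 0.0
time: 6.22
eef_pos: [0.545, -0.0834, 0.0933]
tcp_rot: [0.975, -0.22, 0.001, 0.002]
contact_force: [-4.2, -5.1, 4.0]
opening: 0.176
finger_force: 50.7
t 6.22 tcp [ 0.545  -0.0834  0.0933] yaw -25.46 tilt z [ 0.    -0.004 -1.   ] SHIFT mm [-0.5 -1.6  3.3] SPIN -0.46 open 0.0151 F [-4.2 -5.1  4. ] q6 1.68
```

View pics/s2.png

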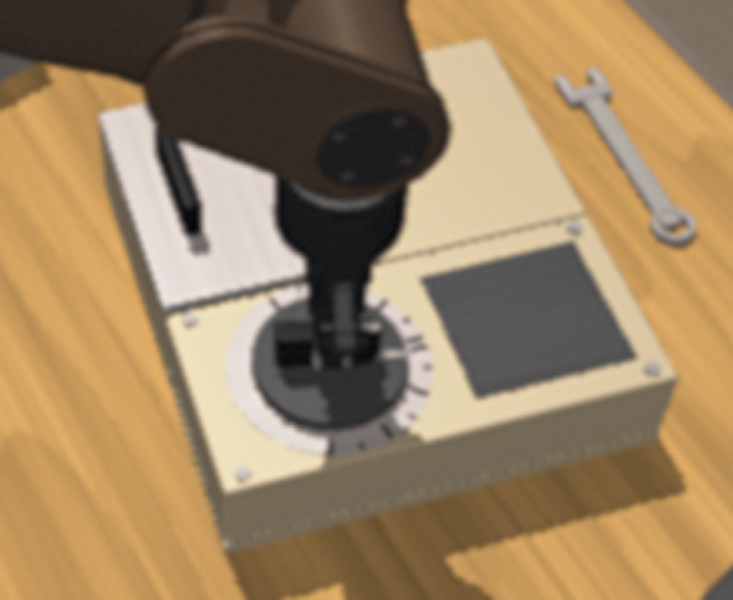

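Fingers hold the bar on the dial (crop centre 340,350), pointed end between 0 and 10 at right. Now turning left to 80.

```bash

python3 -m handwheel '[[[0.0,0,0.0015,0.001,0],[0.0,0,0,0,-5],[0.0,0,0,0,-5],[0.0,0,0,0,-5],[0.0,0,0,0,-5],[0.0,0,0,0,-5],[0.0,0,0,0,-5],[0.0,0,0,0,-5],[0.0,0,0,0,-5],[0.0,0,0,0,-5],[0.0,0,0,0,-5],[0.0,0,0,0,-5]]]'
python3 -m handwheel '[[[0.0,0,0,0,-5],[0.0,0,0,0,-5],[0.0,0,0,0,-5],[0.0,0,0,0,-5],[0.0,0,0,0,-5],[0.0,0,0,0,-4],[0,0,0,0,0],[0,0,0,0,0]]]'
python3 -c "
from h import *
go([.545,-.0834,.09],60.3)
a=viewer.read_camera('top');b=viewer.read_camera('side')
cv2.imwrite('pics/s3.png',np.hstack([cv2.resize(a[180:260,340:420],(400,400),interpolation=2),cv2.resize(b[250:330,315:395],(400,400),interpolation=2)]))"
```

```text
time: 7.27
eef_pos: [0.545, -0.0841, 0.0933]
tcp_rot: [0.967, 0.256, 0.0, 0.001]
contact_force: [-4.1, -3.0, 8.5]
opening: 0.175
finger_force: 51.2
time: 7.93
eef_pos: [0.5452, -0.0843, 0.0933]
tcp_rot: [0.872, 0.489, 0.0, 0.002]
contact_force: [-2.7, -3.0, 7.8]
opening: 0.175
finger_force: 51.1
t 7.93 tcp [ 0.5452 -0.0843  0.0933] yaw 58.52 tilt z [ 0.002 -0.003 -1.   ] SHIFT mm [ 0.7 -0.7  3.3] SPIN -1.78 open 0.0149 F [-2.7 -3.   7.8] q6 0.21
```

View pics/s3.png

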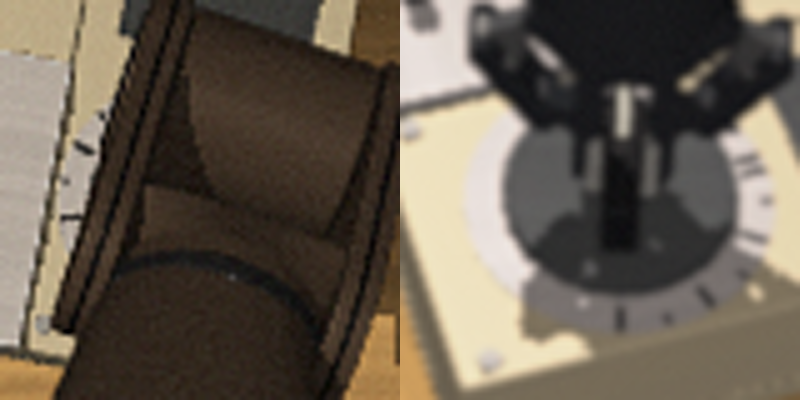

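Left half: hand hides the dial. Right half: the bar (620,190) stands square between the pads and turned with them. Now trim to 80, pause, then go right to 10.

```bash

python3 -m handwheel '[[[0.0,0,0,-0.0015,-1.9],[0,0,0,0,0],[0,0,0,0,0],[0,0,0,0,0],[0,0,0,0,0],[0,0,0,0,0],[0,0,0,0,0],[0,0,0,0,0],[0,0,0,0,0],[0,0,0,0,0],[0,0,0,0,0],[0,0,0,0,0]]]'
python3 -c "
from h import *
go([.545,-.084,.09],60.3)"
python3 -m handwheel '[[[0,0,0,0,5.4],[0,0,0,0,5.4],[0,0,0,0,5.4],[0,0,0,0,5.4],[0,0,0,0,5.4],[0,0,0,0,5.4],[0,0,0,0,5.4],[0,0,0,0,5.4],[0,0,0,0,5.4],[0,0,0,0,5.4]]]'
python3 -m handwheel '[[[0,0,0,0,5.4],[0,0,0,0,5.4],[0,0,0,0,5.4],[0,0,0,0,5.4],[0,0,0,0,5.4],[0,0,0,0,5.4],[0,0,0,0,5.4],[0,0,0,0,5.4],[0,0,0,0,5],[0,0,0,0,4],[0,0,0,0,0],[0,0,0,0,0]]]'
python3 -c "
from h import *
go([.545,-.084,.09],-47.7)
a=viewer.read_camera('top');b=viewer.read_camera('side')
cv2.imwrite('pics/s4.png',np.hstack([cv2.resize(a[180:260,340:420],(400,400),interpolation=2),cv2.resize(b[250:330,315:395],(400,400),interpolation=2)]))"
```

```text
time: 9.03
eef_pos: [0.5452, -0.0843, 0.0933]
tcp_rot: [0.864, 0.503, 0.0, 0.002]
contact_force: [-0.7, -4.4, 1.5]
opening: 0.174
finger_force: 50.3
t 9.03 tcp [ 0.5452 -0.0843  0.0933] yaw 60.38 tilt z [ 0.003 -0.003 -1.   ] SHIFT mm [ 0.2 -0.3  3.3] SPIN 0.08 open 0.0149 F [-0.7 -4.4  1.5] q6 0.18
time: 9.87
eef_pos: [0.5449, -0.0838, 0.0933]
tcp_rot: [0.999, 0.053, 0.001, 0.001]
contact_force: [-1.2, -3.1, 2.1]
opening: 0.173
finger_force: 50.5
time: 10.87
eef_pos: [0.5451, -0.0833, 0.0933]
tcp_rot: [0.921, -0.389, 0.001, 0.0]
contact_force: [-0.7, -2.1, 6.1]
opening: 0.175
finger_force: 50.7
t 10.87 tcp [ 0.5451 -0.0833  0.0933] yaw -45.76 tilt z [ 0.002 -0.001 -1.   ] SHIFT mm [0.4 0.6 3.3] SPIN 1.94 open 0.0149 F [-0.7 -2.1  6.1] q6 2.03
```

```bash

python3 -m handwheel '[[[0.0,0,0,0,1.9],[0,0,0,0,0],[0,0,0,0,0],[0,0,0,0,0],[0,0,0,0,0],[0,0,0,0,0],[0,0,0,0,0],[0,0,0,0,0],[0,0,0,0,0],[0,0,0,0,0],[0,0,0,0,0],[0,0,0,0,0]]]'
python3 -c "
from h import *
go([.545,-.084,.09],-47.7)
a=viewer.read_camera('top');b=viewer.read_camera('side')
cv2.imwrite('pics/s4.png',np.hstack([cv2.resize(a[180:260,340:420],(400,400),interpolation=2),cv2.resize(b[250:330,315:395],(400,400),interpolation=2)]))"
```

```text
time: 11.97
eef_pos: [0.5451, -0.0833, 0.0933]
tcp_rot: [0.915, -0.404, 0.001, 0.0]
contact_force: [-1.1, -2.5, 6.2]
opening: 0.176
finger_force: 50.9
t 11.97 tcp [ 0.5451 -0.0833  0.0933] yaw -47.66 tilt z [ 0.002 -0.001 -1.   ] SHIFT mm [0.5 0.5 3.3] SPIN 0.04 open 0.015 F [-1.1 -2.5  6.2] q6 2.07
```

View pics/s4.png

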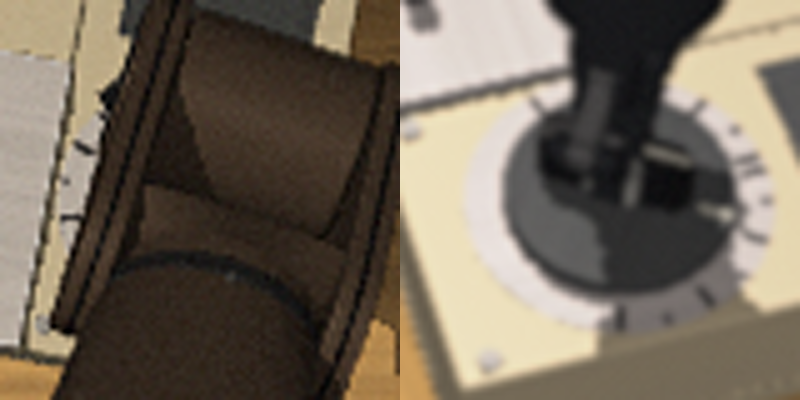

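```bash
python3 - <<'E'
from h import *
q=(.6222,-.0059,-.2045)
f=lambda x,y,z: ray("side",(315+(x-400)/5-.4,250+y/5-.4),z)
D=T(q,[-.06,-.09,0])
for D in (D,np.array([.5451,-.0838,0])):
  for n,p,z in (("ptr",(735,218),.086),("ptr in",(700,208),.086),("m10",(755,238),.076),("m0",(748,163),.076),("m90",(698,105),.076),("m80",(540,103),.076),("m30",(620,320),.076),("m20",(706,297),.076)):
    v=f(*p,z)-D; print(n, round(np.degrees(-(np.arctan2(v[1],v[0])-q[2])),1), np.hypot(*v[:2]).round(4))
E
```

```text
ptr 36.6 0.0525
ptr in 37.0 0.0374
m10 36.5 0.062
m0 0.1 0.0603
m90 -34.9 0.0612
m80 -105.7 0.0574
m30 106.0 0.0615
m20 70.8 0.0619
ptr 35.0 0.0511
ptr in 34.8 0.036
m10 35.2 0.0606
m0 -1.8 0.06
m90 -36.6 0.0621
m80 -105.5 0.0594
m30 106.8 0.0598
m20 70.5 0.06
```

The pointer (735,218) lies on the long mark 10 at (755,238), at about 36° each. Now left to 90.

```bash

python3 -m handwheel '[[[0,0,0,0,-5],[0,0,0,0,-5],[0,0,0,0,-5],[0,0,0,0,-5],[0,0,0,0,-5],[0,0,0,0,-5],[0,0,0,0,-5],[0,0,0,0,-5],[0,0,0,0,-5],[0,0,0,0,-5],[0,0,0,0,-5],[0,0,0,0,-5]]]'
python3 -m handwheel '[[[0,0,0,0,-5],[0,0,0,0,-4],[0,0,0,0,-3],[0,0,0,0,0],[0,0,0,0,0],[0,0,0,0,0],[0,0,0,0,0],[0,0,0,0,0],[0,0,0,0,0],[0,0,0,0,0],[0,0,0,0,0],[0,0,0,0,0]]]'
python3 -c "
from h import *
go([.545,-.084,.09],24.3)"
```

```text
time: 13.07
eef_pos: [0.5449, -0.0839, 0.0933]
tcp_rot: [0.994, 0.11, 0.001, 0.001]
contact_force: [-2.4, -5.6, 7.1]
opening: 0.172
finger_force: 50.9
time: 14.07
eef_pos: [0.5449, -0.084, 0.0933]
tcp_rot: [0.977, 0.211, 0.0, 0.001]
contact_force: [-1.9, -4.1, 5.7]
opening: 0.174
finger_force: 50.9
t 14.07 tcp [ 0.5449 -0.084   0.0933] yaw 24.39 tilt z [ 0.002 -0.003 -1.   ] SHIFT mm [0.1 0.  3.3] SPIN 0.09 open 0.0149 F [-1.9 -4.1  5.7] q6 0.81
```

```bash

python3 -m handwheel '[[[0.05,0,0,0,0],[0.05,0,0,0,0],[0.05,0,0,0,0],[0.05,0,0,0,0],[0.05,0,0,-0.02,0],[0.05,0,0,-0.03,0],[0.05,0,0,-0.03,0]]]'
python3 -m handwheel '[[[0.05,0,0,0,-6],[0.05,0,0,0,-6],[0.05,0,0,0,-6],[0.05,0,0,0,-6],[0.05,0,0,0,-6],[0.05,0,0,0,-6],[0.05,0,0,0,-6],[0.05,0,0,0,-6],[0.05,0,0,0,-6],[0.05,0,0,0,0]]]'
python3 -c "
from h import *
go([.5235,.0852,.091],78.3)"
```

```text
time: 14.65
eef_pos: [0.5429, -0.0819, 0.1709]
tcp_rot: [0.978, 0.21, -0.002, -0.001]
contact_force: [0.1, -0.7, 0.2]
opening: 0.582
finger_force: 0.0
time: 15.48
eef_pos: [0.5439, -0.0823, 0.1714]
tcp_rot: [0.775, 0.632, -0.0, -0.0]
contact_force: [-0.9, 0.0, 1.3]
opening: 0.582
finger_force: 0.0
t 15.48 tcp [ 0.5439 -0.0823  0.1714] yaw 78.39 tilt z [-0.001  0.001 -1.   ] SHIFT mm [159.9 -53.6  80.5] SPIN 0.09 open 0.0497 F [-0.9  0.   1.3] q6 -0.13
```

```bash

python3 -m handwheel '[[[0.05,0.032,-0.0107,0,0],[0.05,0.032,-0.0107,0,0],[0.05,0.032,-0.0107,0,0],[0.05,0.032,-0.0107,0,0],[0.05,0.032,-0.0107,0,0],[0.05,0,0,0,0]]]'
python3 -c "
from h import *
go([.5235,.0852,.091],78.3)
a=viewer.read_camera('top');b=viewer.read_camera('side')
for c in('top','side'):
  for n in ('dial_grip','cover_rib'): print(c,n,[(np.array(r['xy'])*[640,480],r['confidence']) for r in viewer.pinpoint(c,n)][:1])
cv2.imwrite('pics/s5.png',np.hstack([cv2.resize(a[180:260,340:420],(400,400),interpolation=2),cv2.resize(b[220:320,285:385],(400,400),interpolation=2)]))"
```

```text
time: 15.98
eef_pos: [0.5229, 0.0897, 0.1715]
tcp_rot: [0.775, 0.632, 0.0, -0.001]
contact_force: [0.4, 0.4, -0.6]
opening: 0.586
finger_force: 0.0
t 15.98 tcp [0.5229 0.0897 0.1715] yaw 78.4 tilt z [-0.001  0.002 -1.   ] SHIFT mm [-4.4  1.6 80.5] SPIN 0.1 open 0.05 F [ 0.4  0.4 -0.6] q6 0.18
top dial_grip [(array([375.68, 217.2 ]), 0.82)]
top cover_rib [(array([310.784, 227.712]), 0.69)]
side dial_grip [(array([358.784, 284.496]), 0.92)]
side cover_rib [(array([309.696, 236.592]), 0.7)]
```

View pics/s5.png

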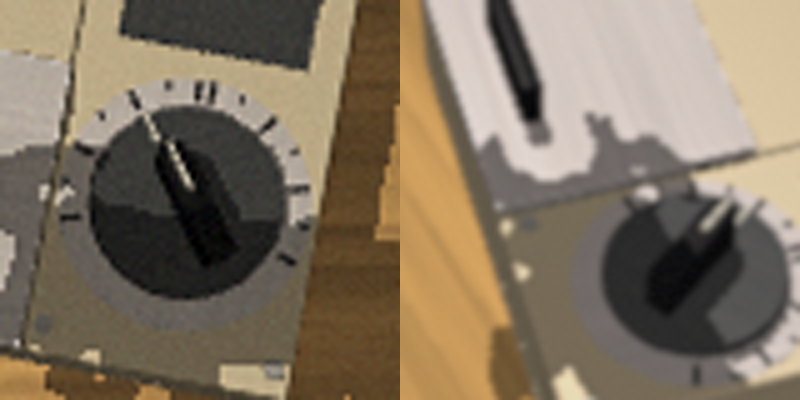

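The white line points exactly at the long mark 90 at (140,100) in the left half. Now pinch the rib and slide the cover back.

```bash

python3 -m handwheel '[[[0.05,-0.003,0.0015,0.035,0],[0.05,0,0,0.025,0],[0.05,0,0,0.013,0],[0.05,0,0,0.006,0],[0.05,0,0,0,0],[0,0,0,0,0],[0,0,0,0,0],[0,0,0,0,0],[0,0,0,0,0],[0,0,0,0,0]]]' 30
python3 -c "
from h import *
go([.5235+.142,.0852-.0294,.091],78.3)"
```

```text
time: 17.12
eef_pos: [0.5259, 0.0815, 0.0944]
tcp_rot: [0.775, 0.631, 0.0, 0.001]
contact_force: [-2.4, -0.3, 5.9]
opening: 0.158
finger_force: 32.1
t 17.12 tcp [0.5259 0.0815 0.0944] yaw 78.31 tilt z [ 0.002 -0.001 -1.   ] SHIFT mm [  3.1 141.9   3.7] SPIN 0.01 open 0.0135 F [-2.4 -0.3  5.9] q6 0.17
```

```bash

python3 -m handwheel '[[[0,0,0.012,-0.0005,0],[0,0,0.012,0,0],[0,0,0.012,0,0],[0,0,0.012,0,0],[0,0,0.012,0,0],[0,0,0.012,0,0],[0,0,0.012,0,0],[0,0,0.012,0,0],[0,0,0.012,0,0],[0,0,0.012,0,0],[0,0,0.012,0,0],[0,0,0.008,0,0]]]'
python3 -m handwheel '[[[0,0,0.003,0,0],[0,0,0.002,0,0],[0,0,0.002,0,0],[0,0,0,0,0]]]'
python3 -c "
from h import *
go([.5259,.0815,.091],78.3)"
```

```text
time: 18.12
eef_pos: [0.6633, 0.0537, 0.0945]
tcp_rot: [0.776, 0.631, 0.001, -0.0]
contact_force: [-3.3, 2.6, 5.7]
opening: 0.154
finger_force: 32.1
time: 18.45
eef_pos: [0.665, 0.0533, 0.0944]
tcp_rot: [0.775, 0.631, -0.004, -0.005]
contact_force: [-16.0, 3.8, 14.7]
opening: 0.158
finger_force: 34.1
t 18.45 tcp [0.665  0.0533 0.0944] yaw 78.31 tilt z [-0.013  0.002 -1.   ] SHIFT mm [  -0.6 -141.9    5.2] SPIN 0.01 open 0.0135 F [-16.    3.8  14.7] q6 0.13
```

```bash

python3 -m handwheel '[[[0,0,-0.002,0,0],[0.04,0,0,0,0],[0.04,0,0,0,0],[0.04,0,0,0,0],[0.04,0,0,-0.03,0],[0.08,0,0,-0.04,0],[0.08,0,0,-0.035,0],[0.08,0,0,0,0]]]'
python3 -c "
from h import *
go([.4675,.3424,.2],78.3)"
```

```text
time: 19.12
eef_pos: [0.6721, 0.0515, 0.2083]
tcp_rot: [0.776, 0.631, 0.006, 0.006]
contact_force: [1.1, 0.3, 1.5]
opening: 0.873
finger_force: 0.0
t 19.12 tcp [0.6721 0.0515 0.2083] yaw 78.24 tilt z [ 0.017 -0.001 -1.   ] SHIFT mm [ 243.1 -259.7    4.5] SPIN -0.06 open 0.0745 F [1.1 0.3 1.5] q6 0.13
```

```bash

python3 -m handwheel '[[[0.08,0.027,-0.0289,0,0],[0.08,0.027,-0.0289,0,0],[0.08,0.027,-0.0289,0,0],[0.08,0.027,-0.0289,0,0],[0.08,0.027,-0.0289,0,0],[0.08,0.027,-0.0289,0,0],[0.08,0.027,-0.0289,0,0],[0.08,0.027,-0.0289,0,0],[0.08,0.027,-0.0289,0,0]]]'
python3 -m handwheel '[[[0.08,0,0,0,7],[0.08,0,0,0,7],[0.08,0,0,0,7],[0.08,0,0,0,7],[0.08,0,0,0,7],[0.08,0,0,0,7],[0.08,0,0,0,7],[0.08,0,0,0,7],[0.08,0,0,0,7],[0.08,0,0,0,7],[0.08,0,0,0,0]]]'
python3 - <<'E'
from h import *
go([.4675,.3424,.08],8.4)
for c,b in(("top",(150,300,260,430)),("side",(180,340,280,480))):
    im=viewer.read_camera(c); cv2.imwrite(f"pics/{c}6.png",im)
    for n in("lower","compartment","cover_rib"):
        r=viewer.pinpoint(c,n); print(c,n,[((np.array(x["xy"])*[640,480]).round(1),round(x["confidence"],2)) for x in r][:2])
a=cv2.imread("pics/top6.png")[160:270,250:420];b=cv2.imread("pics/side6.png")[190:350,270:470]
cv2.imwrite("pics/m6.png",np.hstack([cv2.resize(a,(400,260),interpolation=2),cv2.resize(b[:130],(400,260),interpolation=2)]))
masks={c:mask(c,"lower") for c in("top","side")}
for c,m in masks.items():
    if m is None: print(c,"none"); continue
    g=ray("top",(300,225),.03) 
    print(c,m.sum(),fit({c:m},[g[0],g[1],-.2],(.11,.092,.022),.01))
E
```

```text
time: 19.87
eef_pos: [0.4611, 0.3442, 0.1981]
tcp_rot: [0.776, 0.631, 0.0, 0.0]
contact_force: [0.3, 0.9, 0.1]
opening: 0.933
finger_force: 0.0
time: 20.78
eef_pos: [0.4623, 0.3428, 0.1979]
tcp_rot: [0.997, 0.071, 0.0, -0.0]
contact_force: [0.7, 0.5, -0.4]
opening: 0.934
finger_force: 0.0
t 20.78 tcp [0.4623 0.3428 0.1979] yaw 8.11 tilt z [ 0.  0. -1.] SHIFT mm [  5.    1.1 117.9] SPIN -0.29 open 0.0798 F [ 0.7  0.5 -0.4] q6 1.89
top lower [(array([318.8, 216.1]), 0.56)]
top compartment []
top cover_rib [(array([320.9, 172.1]), 0.58)]
side lower [(array([330.8, 252.7]), 0.93)]
side compartment []
side cover_rib [(array([373.1, 221.8]), 0.71)]
top 1439.0 (array([ 0.56029835,  0.07299625, -0.12910371]), np.float64(0.04608234763145447))
side 1426.0 (array([ 0.56467809,  0.07821353, -0.23084902]), np.float64(0.1853523850440979))
```

View pics/m6.png

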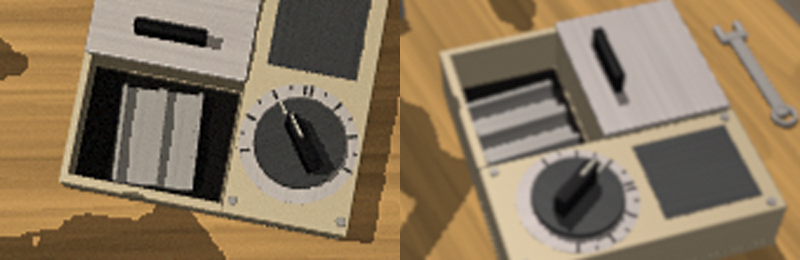

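The cover is fully back and the trough pair is visible: top crop band (115–200, 85–190), yaw about −7°. The dial is still on 90 at (275,100). Now grasp the channel with a 62 mm opening, to keep clear of the red one.

```bash
python3 - <<'E'
from h import *
print("lower tri",tri({"top":(318.8,216.1),"side":(330.8,252.7)}), ray("top",(318.8,216.1),.01), "rib",tri({"top":(320.9,172.1),"side":(373.1,221.8)}), "full back expects",T((.6222,-.0059,-.2045),[.03,.07,.0985]))
viewer.read_camera("top"); m=mask("top","channel",(165,255)); g=ray("top",(165,255),.025)
if m is not None: print("red",fit({"top":m},[g[0],g[1],1.5],(.1,.046,.05)))
E
python3 -m handwheel '[[[0.062,0.005,0.001,0.035,0],[0.062,0,0,0.035,0],[0.062,0,0,0,0],[0.062,0,0,0,0]]]'
python3 -c "
from h import *
go([.4675,.3424,.021],8.4)"
```

```text
lower tri [0.56286968 0.06737652 0.02361654] [0.56616415 0.06696878 0.01      ] rib [0.67022634 0.06038147 0.08377676] full back expects [0.66579031 0.05654906 0.0985    ]
time: 21.72
eef_pos: [0.4654, 0.3418, 0.1262]
tcp_rot: [0.997, 0.072, -0.003, 0.001]
contact_force: [-0.5, 0.3, 0.6]
opening: 0.719
finger_force: 0.0
t 21.72 tcp [0.4654 0.3418 0.1262] yaw 8.26 tilt z [-0.005 -0.003 -1.   ] SHIFT mm [  2.7  -0.4 105.2] SPIN -0.14 open 0.0614 F [-0.5  0.3  0.6] q6 1.88
```

```bash

python3 -m handwheel '[[[0.062,0.002,0,0.035,0],[0.062,0,0,0.03,0],[0.062,0,0,0.02,0],[0.062,0,0,0.013,0],[0.062,0,0,0.007,0],[0.062,0,0,0,0]]]'
python3 -m handwheel '[[[0.02,0,0,0,0],[0.02,0,0,0,0],[0.02,0,0,0,0],[0.02,0,0,0,0],[0.02,0,0,0,0],[0.02,0,0,0,0]]]' 60
python3 -c "
from h import *
go([.4675,.3424,.021],8.4)"
```

```text
time: 22.22
eef_pos: [0.4693, 0.3431, 0.0235]
tcp_rot: [0.997, 0.072, -0.0, 0.0]
contact_force: [-0.4, -0.3, -0.2]
opening: 0.728
finger_force: 0.0
time: 22.72
eef_pos: [0.4708, 0.3439, 0.0257]
tcp_rot: [0.997, 0.072, 0.002, -0.001]
contact_force: [0.3, -0.2, 6.0]
opening: 0.526
finger_force: 63.7
t 22.72 tcp [0.4708 0.3439 0.0257] yaw 8.27 tilt z [ 0.004  0.002 -1.   ] SHIFT mm [-3.5  1.   4.7] SPIN -0.13 open 0.0449 F [ 0.3 -0.2  6. ] q6 1.88
```

```bash

python3 -m handwheel '[[[0.02,0,0,-0.01,0],[0.02,0,0,-0.02,0],[0.02,0,0,-0.03,0],[0.02,0,0,-0.03,0],[0.02,0,0,-0.03,0],[0.02,0,0,-0.03,0],[0.02,0,0,-0.02,0],[0.02,0,0,0,0],[0.02,0,0,0,0]]]'
python3 - <<'E'
from h import *
go([.5603+.0033,.073-.0004,.19],np.degrees(-.129))
b=viewer.read_camera("side"); viewer.read_camera("top")
for c in("top","side"): print(c,[((np.array(x["xy"])*[640,480]).round(1),round(x["confidence"],2)) for x in viewer.pinpoint(c,"channel_mid")])
m=mask("side","channel",(245,165)); 
s=get_state()["eef_pos"]
if m is not None: print(fit({"side":m},[s[0],s[1],.144],(.1,.046,.05),s[2]-.0257), s)
cv2.imwrite("pics/s7.png",cv2.resize(b[100:240,180:330],(640,597),interpolation=2))
E
```

```text
time: 23.47
eef_pos: [0.4689, 0.343, 0.1939]
tcp_rot: [0.997, 0.072, 0.001, -0.0]
contact_force: [0.5, 0.1, -4.3]
opening: 0.528
finger_force: 62.8
t 23.47 tcp [0.4689 0.343  0.1939] yaw 8.26 tilt z [ 0.001  0.001 -1.   ] SHIFT mm [ 54.8 281.2   3.9] SPIN 15.66 open 0.0451 F [ 0.5  0.1 -4.3] q6 1.88
top [(array([168.2, 256.3]), 0.52)]
side [(array([191.7, 201.6]), 0.7), (array([245.5, 145.2]), 0.69), (array([235.1, 162. ]), 0.6)]
```

View pics/s7.png

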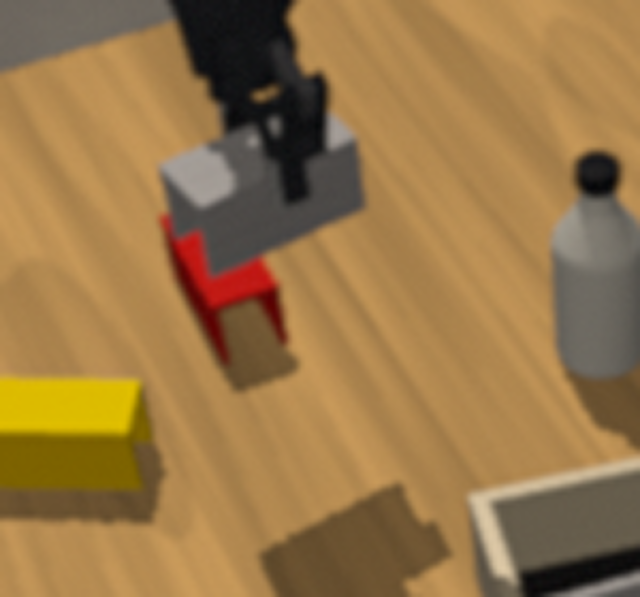

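Held level near mid-length, about 3 mm off; the finger is at (293,190) on the near flange. Now carry it over the compartment.

```bash

python3 -m handwheel '[[[0.02,0.003,0.015,0,0],[0.02,0.006,0.030,0,0],[0.02,0.007,0.035,0,0],[0.02,0.007,0.035,0,0],[0.02,0.007,0.035,0,0],[0.02,0.007,0.035,0,0],[0.02,0.007,0.035,0,0],[0.02,0.006,0.030,0,0],[0.02,0.004,0.02,0,0],[0.02,0.002,0.013,0,0]]]'
python3 -m handwheel '[[[0.02,0,0,0,4],[0.02,0,0,0,5],[0.02,0,0,0,4],[0.02,0,0,0,2.6],[0.02,0,0,0,0],[0.02,0,0,0,0]]]'
python3 - <<'E'
from h import *
go([.5653,.0711,.10],np.degrees(-.129))
E
```

```text
time: 24.55
eef_pos: [0.5652, 0.0685, 0.1919]
tcp_rot: [0.997, 0.071, -0.001, 0.0]
contact_force: [0.6, -0.5, -2.3]
opening: 0.525
finger_force: 62.7
time: 25.05
eef_pos: [0.5645, 0.0714, 0.1924]
tcp_rot: [0.998, -0.063, -0.001, -0.0]
contact_force: [0.7, -0.3, -1.9]
opening: 0.527
finger_force: 62.8
t 25.05 tcp [0.5645 0.0714 0.1924] yaw -7.24 tilt z [-0.002  0.    -1.   ] SHIFT mm [ 0.9  0.2 92.4] SPIN 0.15 open 0.045 F [ 0.7 -0.3 -1.9] q6 1.64
```

```bash

python3 -m handwheel '[[[0.02,0.001,0,0.03,0],[0.02,0,0,0.03,0],[0.02,0,0,0.025,0],[0.02,0,0,0.015,0],[0.02,0,0,0.005,0],[0.02,0,0,0,0],[0.02,0,0,0,0]]]'
python3 - <<'E'
from h import *
go([.5653,.0711,.0407],np.degrees(-.129))
a=viewer.read_camera("top");b=viewer.read_camera("side")
cv2.imwrite("pics/s8.png",np.hstack([cv2.resize(a[170:260,260:350],(400,400),interpolation=2),cv2.resize(b[190:290,275:375],(400,400),interpolation=2)]))
E
```

```text
time: 25.63
eef_pos: [0.5666, 0.071, 0.089]
tcp_rot: [0.998, -0.064, 0.0, -0.0]
contact_force: [-0.3, -0.3, -2.1]
opening: 0.529
finger_force: 62.6
t 25.63 tcp [0.5666 0.071  0.089 ] yaw -7.29 tilt z [ 0.001  0.    -1.   ] SHIFT mm [-1.4  0.  48.3] SPIN 0.1 open 0.0452 F [-0.3 -0.3 -2.1] q6 1.64
```

View pics/s8.png

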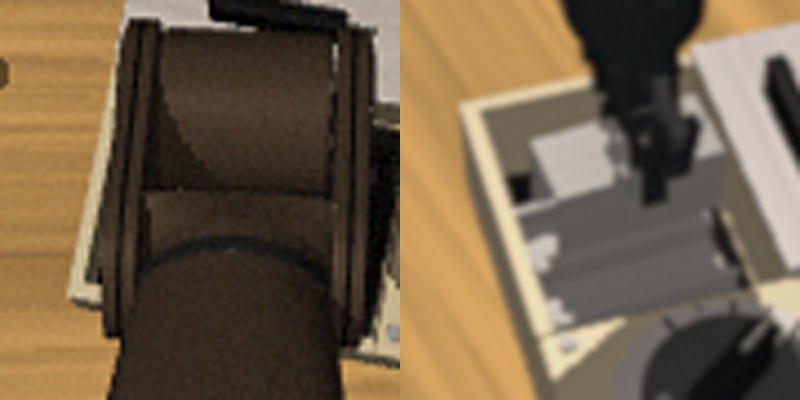

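The channel hangs level inside the compartment. In the right half, its near flange is over the middle of the pair, with the near trough visible below at (640,260). My picture budget is used up, so I check the ridge position numerically in the earlier unobstructed top picture.

```bash
python3 - <<'E'
from h import *
im=cv2.imread("pics/top6.png",0).astype(np.float32); sd=cv2.imread("pics/side6.png",0).astype(np.float32)
ys=np.arange(-.07,.0701,.004)
for nm,c,i in(("top","top",im),("side","side",sd)):
    for yaw in(-.129,-.17):
        pr=[]
        for x in np.arange(-.03,.0301,.005):
            p=proj(c,T((.562,.0715,yaw),np.c_[np.full(len(ys),x),ys,np.full(len(ys),.032)])).astype(np.float32)
            pr.append(cv2.remap(i,p[:,0:1],p[:,1:2],cv2.INTER_LINEAR)[:,0])
        pr=np.array(pr); print(nm,yaw,"sharp",np.abs(np.diff(pr.mean(0))).sum().round()); print([(int(1000*round(y,3)),int(v)) for y,v in zip(ys,pr.mean(0))])
xs=np.arange(-.08,.081,.004)
p=proj("top",T((.562,.0715,-.129),np.c_[xs,np.full(len(xs),-.025),np.full(len(xs),.02)])).astype(np.float32)
print("len",[(int(1000*round(x,3)),int(v)) for x,v in zip(xs,cv2.remap(im,p[:,0:1],p[:,1:2],1)[:,0])])
E
```

```text
top -0.129 sharp 550.0
[(-70, 17), (-66, 18), (-62, 17), (-58, 15), (-54, 8), (-50, 7), (-46, 42), (-42, 151), (-38, 148), (-34, 150), (-30, 152), (-26, 148), (-22, 149), (-18, 155), (-14, 106), (-10, 81), (-6, 84), (-2, 147), (2, 151), (6, 150), (10, 150), (14, 151), (18, 151), (22, 148), (26, 153), (30, 144), (34, 83), (38, 81), (42, 113), (46, 120), (50, 16), (54, 8), (58, 8), (62, 8), (66, 9), (70, 8)]
top -0.17 sharp 547.0
[(-70, 17), (-66, 18), (-62, 17), (-58, 15), (-54, 8), (-50, 7), (-46, 49), (-42, 149), (-38, 148), (-34, 150), (-30, 151), (-26, 149), (-22, 149), (-18, 155), (-14, 106), (-10, 82), (-6, 87), (-2, 144), (2, 151), (6, 150), (10, 150), (14, 151), (18, 151), (22, 148), (26, 153), (30, 143), (34, 84), (38, 80), (42, 114), (46, 119), (50, 18), (54, 8), (58, 9), (62, 9), (66, 9), (70, 9)]
side -0.129 sharp 726.0
[(-70, 174), (-66, 188), (-62, 191), (-58, 168), (-54, 106), (-50, 91), (-46, 143), (-42, 168), (-38, 168), (-34, 170), (-30, 157), (-26, 110), (-22, 85), (-18, 81), (-14, 76), (-10, 84), (-6, 128), (-2, 164), (2, 169), (6, 167), (10, 168), (14, 162), (18, 
[... 318 characters left out ...]
-18, 81), (-14, 77), (-10, 85), (-6, 129), (-2, 164), (2, 168), (6, 167), (10, 168), (14, 162), (18, 125), (22, 89), (26, 82), (30, 78), (34, 78), (38, 103), (42, 134), (46, 101), (50, 36), (54, 12), (58, 12), (62, 17), (66, 47), (70, 81)]
len [(-80, 71), (-76, 76), (-72, 172), (-68, 185), (-64, 115), (-60, 30), (-56, 139), (-52, 156), (-48, 152), (-44, 151), (-40, 148), (-36, 150), (-32, 152), (-28, 146), (-24, 147), (-20, 146), (-16, 149), (-12, 149), (-8, 149), (-4, 149), (0, 148), (4, 146), (8, 145), (12, 147), (16, 144), (20, 144), (24, 147), (28, 148), (32, 147), (36, 152), (40, 151), (44, 152), (48, 149), (52, 71), (56, 12), (60, 19), (64, 60), (68, 78), (72, 68), (76, 76), (80, 176)]
```

```bash

python3 -m handwheel '[[[0.02,-0.004,-0.0005,0.012,0],[0.02,0,0,0.012,0],[0.02,0,0,0.009,0],[0.02,0,0,0.006,0],[0.02,0,0,0.003,0],[0.02,0,0,0.002,0],[0.02,0,0,0,0],[0.02,0,0,0,0]]]'
python3 -c "
from h import *
go([.563,.0715,.0407],-7.4)"
```

```text
time: 26.4
eef_pos: [0.5625, 0.0718, 0.0445]
tcp_rot: [0.998, -0.064, 0.0, 0.0]
contact_force: [0.3, -0.3, -2.5]
opening: 0.528
finger_force: 62.7
t 26.4 tcp [0.5625 0.0718 0.0445] yaw -7.33 tilt z [ 0. -0. -1.] SHIFT mm [0.6 0.2 3.8] SPIN 0.07 open 0.0451 F [ 0.3 -0.3 -2.5] q6 1.65
```

```bash

python3 -m handwheel '[[[0.02,0,0,0.001,0],[0.02,0,0,0.001,0],[0.02,0,0,0.001,0],[0.02,0,0,0.0005,0],[0.02,0,0,0,0],[0.02,0,0,0,0]]]'
python3 -c "
from h import *
go([.563,.0715,.0407],-7.4)"
```

```text
time: 26.9
eef_pos: [0.5622, 0.0718, 0.0409]
tcp_rot: [0.998, -0.064, 0.0, 0.0]
contact_force: [-0.7, -0.6, -2.6]
opening: 0.527
finger_force: 62.8
t 26.9 tcp [0.5622 0.0718 0.0409] yaw -7.34 tilt z [ 0. -0. -1.] SHIFT mm [0.8 0.2 0.2] SPIN 0.06 open 0.045 F [-0.7 -0.6 -2.6] q6 1.65
```

```bash

python3 -m handwheel '[[[0.02,0,0,0.0007,0],[0.02,0,0,0.0007,0],[0.02,0,0,0,0],[0.02,0,0,0,0]]]'
python3 -c "
from h import *
go([.563,.0715,.0407],-7.4)"
```

```text
time: 27.23
eef_pos: [0.5624, 0.0718, 0.0408]
tcp_rot: [0.998, -0.064, -0.0, 0.0]
contact_force: [-5.4, 0.1, 5.0]
opening: 0.527
finger_force: 63.6
t 27.23 tcp [0.5624 0.0718 0.0408] yaw -7.33 tilt z [-0. -0. -1.] SHIFT mm [0.6 0.3 0.1] SPIN 0.07 open 0.045 F [-5.4  0.1  5. ] q6 1.65
```

```bash

python3 -m handwheel '[[[0.048,0,0,0,0],[0.052,0,0,0,0],[0.06,0,0,0,0],[0.06,0,0,0,0],[0.06,0,0,0,0],[0.06,0,0,-0.01,0],[0.06,0,0,-0.02,0],[0.06,0,0,-0.03,0],[0.06,0,0,-0.04,0],[0.06,0,0,-0.04,0]]]'
python3 -m handwheel '[[[0.06,0,-0.02,0,0],[0.06,0,-0.035,0,0],[0.06,0,-0.04,0,0],[0.06,0,-0.04,0,0],[0.06,0,-0.04,0,0],[0.06,0,-0.04,0,0],[0.06,0,-0.03,0,0],[0.06,0,0,0,0]]]'
python3 - <<'E'
from h import *
go([.563,.0715,.0407],-7.4)
pt={}
for c in("top","side"):
    im=viewer.read_camera(c); cv2.imwrite(f"pics/{c}9.png",im)
    for n in("channel_mid","channel","cover_rib","dial_grip"):
        print(c,n,[((np.array(x["xy"])*[640,480]).round(1),round(x["confidence"],2)) for x in viewer.pinpoint(c,n)])
    print("expect mid",proj(c,np.array([[.5592,.0722,.04]])))
    m=mask(c,"channel",tuple(proj(c,np.array([[.5592,.0722,.06]]))[0].astype(int)))
    if m is not None: print(c,"chan fit",m.sum(),fit({c:m},[.559,.072,-.129],(.1,.046,.05),.015))
    d=mask(c,"dial_grip")
im=cv2.imread("pics/top9.png",0).astype(np.float32); ys=np.arange(-.056,.057,.004)
for z in(.065,.032):
    pr=np.mean([cv2.remap(im,*[proj("top",T((.5592,.0722,-.129),np.c_[np.full(len(ys),x),ys,np.full(len(ys),z)])).astype(np.float32)[:,k:k+1] for k in(0,1)],1)[:,0] for x in np.arange(-.03,.031,.005)],0)
    print(z,[(round(1000*y),int(v)) for y,v in zip(ys,pr)])
# dial white line: brightest angle
for c in("top","side"):
    g=cv2.imread(f"pics/{c}9.png",0).astype(np.float32); a=np.radians(np.arange(-80,81,4)); q=(.6222,-.0075,-.2045)
    v=[]
    for r in(.037,.041,.045):
        p=proj(c,T(q,np.c_[-.06+r*np.cos(a),-.09-r*np.sin(a),np.full(len(a),.086)])).astype(np.float32); v.append(cv2.remap(g,p[:,0:1],p[:,1:2],1)[:,0])
    print(c,"white at deg",np.degrees(a[np.argmax(np.mean(v,0))]), int(np.max(np.mean(v,0))), int(np.median(np.mean(v,0))))
E
```

```text
time: 28.07
eef_pos: [0.5613, 0.0719, 0.1806]
tcp_rot: [0.998, -0.064, -0.001, 0.0]
contact_force: [0.8, 0.1, 0.6]
opening: 0.7
finger_force: 0.0
time: 28.73
eef_pos: [0.5932, 0.3202, 0.1803]
tcp_rot: [0.998, -0.062, 0.001, -0.001]
contact_force: [-0.7, -0.4, -0.1]
opening: 0.701
finger_force: 0.0
t 28.73 tcp [0.5932 0.3202 0.1803] yaw -7.05 tilt z [ 0.001  0.003 -1.   ] SHIFT mm [  0.4 250.9 138.9] SPIN 0.35 open 0.0599 F [-0.7 -0.4 -0.1] q6 2.04
top channel_mid [(array([167.4, 254.6]), 0.94), (array([316.4, 217.6]), 0.7)]
top channel [(array([168.3, 254.5]), 0.8), (array([316.2, 217.8]), 0.63)]
top cover_rib [(array([378.3, 219.1]), 0.71), (array([322.5, 170.4]), 0.6)]
top dial_grip [(array([376.7, 219.8]), 0.79)]
expect mid [[316.76059771 217.21324016]]
top chan fit 678.0 (array([ 0.56029264,  0.073597  , -0.10851946]), np.float64(0.0724557489156723))
side channel_mid [(array([193.9, 200.9]), 0.88), (array([233.4, 164.8]), 0.81), (array([332.9, 247.8]), 0.62)]
side channel [(array([331.2, 251.8]), 0.96), (array([197.9, 208.2]), 0.93), (array([234.9, 175.2]), 0.72)]
side cover_rib 
[... 219 characters left out ...]
 np.float64(0.0539516806602478))
0.065 [(-56, 10), (-52, 8), (-48, 8), (-44, 74), (-40, 85), (-36, 84), (-32, 86), (-28, 85), (-24, 83), (-20, 85), (-16, 84), (-12, 85), (-8, 92), (-4, 99), (0, 96), (4, 99), (8, 97), (12, 91), (16, 91), (20, 92), (24, 88), (28, 88), (32, 85), (36, 86), (40, 80), (44, 57), (48, 10), (52, 8), (56, 7)]
0.032 [(-56, 9), (-52, 8), (-48, 9), (-44, 76), (-40, 85), (-36, 85), (-32, 86), (-28, 86), (-24, 83), (-20, 84), (-16, 85), (-12, 89), (-8, 96), (-4, 101), (0, 100), (4, 101), (8, 101), (12, 97), (16, 96), (20, 98), (24, 93), (28, 87), (32, 85), (36, 86), (40, 79), (44, 85), (48, 23), (52, 8), (56, 9)]
top white at deg -40.0 127 61
side white at deg -52.0 137 76
```

```bash
python3 -c "
from plant import sign_off; print(sign_off())"
```

```text
the job is handed in; nothing more can be done
None
```

The job is handed in, with no verdict returned: the dial was turned to 80, 10 and 90 with a pause on each and left on 90, the cover was pushed back to its stop, and the steel channel was set down interlocked on the pair. The other things on the bench were not touched, and the clock read about 29 s of the 72 s allowed.

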